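Clamp a mosaic plaque in the bench press with its ratchet handle

TASK

Put the long mosaic plaque into the bench press: lying flat, tiles up, between the side rails and fully home against the back stop, and let go of it. Then work the press's ratchet handle back and forth between its stops until the spring foot has come down and presses firmly on the plaque (spring squeezed at least about half way), leave it clamped, and leave the other things on the table where they are.

Things in the scene. Friction and masses are not known exactly. Their poses are not given: they have to be found in the camera images.
- plaque_mid (a point): The plaque: a plain plywood bar 160 x 50 x 20 mm topped with white and blue china shards, loose, about 0.2 kg, lying flat tiles up on the table; the only long bar there (the round mosaic coaster is not it). Point at its centre, half-way up; x along its length, y across its width, z up. Its two ends are alike.
- plaque_home (a point): Centre of the plaque when home in the press, 22 mm above the table (fixed). The press: a green C-frame, column at the back, on a dark steel base plate. x: the level loading direction (open front at -x, back stop's face at x = +80 mm), y to the left along x, z up. The base's top, where the plaque lies, is 10 mm below this point, from x = -95 to +80 mm, y = +-70 mm.
- channel (a point): Fixed point on the base's top between the front ends of the side rails, 12 mm above the table, 5 mm behind plaque_home in -x; same axes. The rails are 12 mm high, inner faces at y = +-28 mm, running from here back to the stop; in front of them flared lips 12 mm high widen to inner faces at y = +-40 mm, 27 mm in front of this point.
- foot_under (a point): Middle of the underside of the press's foot, a steel disc 36 mm across with a spring above it; it comes down as the screw turns. At the start 7 to 11 mm above the top of a plaque lying home, on the screw axis, 45 mm beyond plaque_home along x.
- screw_top (a point): Fixed point on the press's upright screw axis, 165 mm above the table: the handle swings about this vertical axis. Same axes as plaque_home. Round this axis are the frame's head (radius 40 mm, 98 to 118 mm above the table), the toothed wheel and ratchet, and two swing stop pins that reach 55 mm out.
- knob (a point): Centre of the handle's dark wooden upright knob: a round post 22 mm in diameter and 50 mm tall (147 to 197 mm above the table), 130 mm from the screw axis, at the end of a flat steel bar 14 mm wide whose top is 142 mm above the table. The knob does not turn on the bar, but it is round and can be pushed by either side.
- handle (a joint): Ratchet handle's swing, rad, clockwise from above: 0 at the far stop (bar 25 degrees beyond the press's -y side, towards +x), 1.15 at the near stop. Growing values (knob towards the robot) turn the screw tighter, about 4 N at the knob; swinging back clicks over teeth of 0.31 rad (1.5 N) and the screw stays. A full swing and back gains 3 teeth. It stays where left; starts at 0 to 0.55.
- screw (a joint): Screw's turn in rad, growing as it tightens; starts at 0 to 0.8, held by friction. Each rad lowers the foot 5 mm. The foot touches a plaque lying home at about 2.2, then its spring (8 mm travel) is squeezed: 4 N at first touch, 3 N per mm more; half squeezed at 3.0. Hard stop at 3.75 (about 27 N on the plaque): from there the handle no longer moves on towards the robot.
- glue_mid (a point): White glue bottle, 64 mm across and 190 mm tall, bystander; point half-way up.
- nippers_mid (a point): Tile nippers with two red handles, about 200 mm long, 16 mm high, bystander; point at the middle.
- tub_mid (a point): Clear tub 150 x 110 x 55 mm with shards, bystander; point at its centre.
- plate_mid (a point): Blue plate, 170 mm across, bystander; point at its middle.
- mug_mid (a point): White mug, 76 mm across and 85 mm tall, bystander; point half-way up.
- jar_mid (a point): Jar with a steel lid, 70 mm across and 90 mm tall, bystander; point half-way up.
- coaster_mid (a point): Round mosaic coaster, 100 mm across and 14 mm thick, bystander; point at its centre.
Not all that is in view belongs to the job. Leave any turquoise or yellow look-alike of the part that bears plaque_mid alone.

How it is judged:
On the way, in this order (a step that is already met when the one before it is completed fails the run):
1. the plaque lies home in the press and is let go (x of plaque_mid in the frame of plaque_home above -0.006 m and distance between plaque_mid and plaque_home below 0.009 m and angle between the x axis of plaque_mid and the x axis of plaque_home, either way round below 0.08 rad and angle between plaque_mid's own z axis and vertical below 0.08 rad and contact force between the fingers and plaque below 0.1 N), for 0.2 s.
2. the foot presses on the plaque with more than 11 N (contact force between foot and plaque above 11 N), for 0.2 s.
At the end, for the whole second after the job is handed in: The plaque lies flat, tiles up, in the press within 6 mm of the back stop, within 9 mm of its home point and 0.08 rad of straight, released and at rest; the foot presses on it with more than 11 N (screw past 2.5 rad) (x of plaque_mid in the frame of plaque_home above -0.006 m and distance between plaque_mid and plaque_home below 0.009 m and angle between the x axis of plaque_mid and the x axis of plaque_home, either way round below 0.08 rad and angle between plaque_mid's own z axis and vertical below 0.08 rad and contact force between foot and plaque above 11 N and value of joint screw above 2.5 rad and linear speed of plaque below 0.01 m/s); the robot touches nothing.
It fails at once if a bystander is moved more than 30 mm (distance of any of glue_mid, nippers_mid, tub_mid, plate_mid, mug_mid, jar_mid, coaster_mid from where it was at the start of the episode above 0.03 m).
It also fails if it takes over 72 s, if anything falls off the work surface, if the arm or the gripper's body presses on something with over 40 N, if the wrist force passes 120 N, or if a joint passes its speed limit or range.

ROBOT

A 7-joint arm with a two-finger parallel gripper is mounted at the origin on the work surface. World frame = base frame: x ahead of the robot, y to its left, z up, the work surface at z = 0. Lengths are in m, angles in rad, forces in N, time in s.
With the tool pointing down it reaches from about 0.425 to 0.925 m from the base axis. Payload 6.8 kg.
Tool frame: the origin (TCP) lies at the very end of the fingers, on their centre line; the grasp point (between the pads) lies 19 mm behind it; z points along the fingers, y is the line along which they close (so a half turn about z gives the same grasp; the last joint's range is limited). The gripper opens to 85 mm and grips with 20 to 120 N. Pads are 22 mm wide; open, the fingers measure 114 mm over their backs; the gripper's body (76 mm by 85 mm) begins 54 mm behind the grasp point. The pads swing forward as they close: fully open they stand 13 mm farther back than shut.
Start: joints at [-1.35, 0.477, 0.022, 1.555, -0.011, 1.109, -0.083], TCP at [0.218, 0.639, 0.231] pointing down, gripper open.
Joint ranges: [-2.96, 2.96], [-0.34, 2.1], [-1.41, 1.46], [0.24, 2.44], [-1.37, 4.51], [0.17, 1.92], [-2.96, 2.96]. Speed limits (rad/s): [2.39, 2.39, 3.14, 3.14, 3.14, 3.14, 3.14].

INTERFACE

Orientations are given as a unit quaternion [w, x, y, z].
In Python, from station import bot gives the robot as it stands.
- The arm moves only by the tool apply_moves, never from a script. Its argument "deltas" is a list of rows, each a list of 3 entries, a list of its own where there are three numbers: the closure, from 0 (fully open) to 1 (shut), then the shift along the tool's x, y, z in units of 0.2 m (1.0 is 0.2 m), then the turn about the tool's z in units of 2 pi rad (1.0 is 2 pi rad). A call has 1 to 12 rows; each row is the pose to reach, as a shift and turn from the pose commanded when the call began, along the tool's axes at that moment, turning the shorter way round; what a row does not reach only later rows make up. A row lasts 1/10 s, in which the tool goes at most 50 mm and 8.59 degrees, less where a joint would pass 70% of its speed; a pose out of reach is approached as far as the arm can. A call with a number of a shift or a turn outside -1 to 1 is refused whole. A call with a gripper value outside its range is refused whole. The fingers move at their own pace and stop on an object; "squeeze" is the grip in N (left out, the last holds). Time passes only in rows, so rows that repeat a pose let the fingers close. It gives the time, the measured TCP pose, the force, the opening and the grip force at its end, in the units of the state.
- bot.get_obs(): the state, without advancing time (a new reading comes with each control period).
- bot.read_camera(name): name is "side" or "top" or "wrist"; returns a dict with "color" (400x640x3 uint8, red, green, blue), "intrinsics" (3x3 intrinsics, pixels), "pose" (4x4, takes a point from camera to world coordinates); the wrist camera has in their place "hand_eye" (4x4, takes a point from camera to tool coordinates, whose origin is the TCP and whose axes are the flange's). Camera axes: x right, y down, z forward; pixel columns grow to the right and rows downward; lengths in m; the calibration is good to about 2 mm. A picture is of the moment at which its call begins: read the wrist's pose just before it. There is no depth.
- bot.hand_in(): hands the job in; it is judged then, once.
Trained networks look in a picture, given as the dict that the camera call returned (one of the last four; its "shot" number tells which), for a name from the list of things; names that differ only in an ending like _2 or _b are one class to them, and where a whole thing is asked for, a point or a joint stands for the part that bears it (a point fixed in the world has none). Each returns a list of dicts, best first, with "confidence" (0 to 1); they miss things now and then, are a little off and sometimes report something else, mostly with a low value. They report only what shows in the picture. A call takes as long as a camera call. They do not tell look-alikes from the thing itself.
- bot.look_for(picture, target): "point" ([x, y, z] in m, in world coordinates, good to about 4 mm: the middle of the surface that is visible of it).
The state is a dict: "t": time; "q": joint angles; "joint_vel": joint speeds; "joint_torque": joint torques, N m; "eef_pos": TCP position; "tool_rot": TCP orientation; "contact_force": force on the tool from outside, world axes, zero at the start; "torque": the same for the moment, N m; "gripper_width": opening from 0.0 (shut) to 1.0 (fully open); "grasp_force": force on a finger pad.
Only numpy, scipy, OpenCV 4.12 (cv2) and the standard library are available. Lean on these libraries where they do the work, as an engineer would, in place of code of your own. Each camera call takes 0.05 s, during which the arm holds its last target. There are 200 camera calls.

## Working session

There is one attempt and no reset: what is moved stays moved. The work goes in short steps, Python scripts to look and compute and a tool call to move; the robot and the scene stay as the last step left them, time stands still between calls to the robot, and variables do not carry over. Pictures are saved under pics/ and viewed, at most 10 in all, crops included, and the job is handed in when it is done.

Besides the shell and the picture viewer there is one more tool, called after ">>>" as a command line: name --argument value ..., lists and objects as JSON in quotes. apply_moves: Moves the arm, as the interface text tells. Its arguments: {"type":"object","properties":{"deltas":{"type":"array","items":{"type":"array"}},"squeeze":{"type":"number"}},"required":["deltas"]}

```bash
mkdir -p pics
cat > h.py <<'E'
from station import bot
import numpy as np, cv2
from scipy.spatial.transform import Rotation as R
def save(p,n): cv2.imwrite(f'pics/{n}.png',p['color'][:,:,::-1])
def pix(p,pts):
    T=np.linalg.inv(p['pose']);P=np.atleast_2d(pts)@T[:3,:3].T+T[:3,3];q=P@np.array(p['intrinsics']).T;return q[:,:2]/q[:,2:]
def ray(p,uv,z):
    K=np.array(p['intrinsics']);T=np.array(p['pose']);uv=np.atleast_2d(uv)
    d=np.c_[uv,np.ones(len(uv))]@np.linalg.inv(K).T@T[:3,:3].T
    return T[:3,3]+d*((z-T[2,3])/d[:,2])[:,None]
E
python3 - <<'E'
from h import *
o=bot.get_obs();print({k:np.round(v,3) for k,v in o.items()})
for c in('top','side'):
    p=bot.read_camera(c);save(p,c+'0');print(c,np.round(p['pose'],3).tolist(),np.array(p['intrinsics']).tolist())
    for n in 'plaque_mid plaque_home foot_under screw_top channel knob glue_mid nippers_mid tub_mid plate_mid mug_mid jar_mid coaster_mid'.split():
        try:
            for r in bot.look_for(p,n)[:2]: print(n,np.round(r['point'],3),round(r['confidence'],2),pix(p,r['point']).round()[0])
        except Exception as e: print(n,e)
E
```

```text
{'t': np.float64(0.0), 'q': array([-1.35 ,  0.478,  0.022,  1.556, -0.012,  1.109, -0.083]), 'joint_vel': array([-0.001, -0.   ,  0.002, -0.002,  0.001, -0.   , -0.001]), 'joint_torque': array([ 0.0000e+00, -5.9646e+01,  1.6070e+00, -2.8120e+01,  1.2000e-02,
        9.0000e-03, -0.0000e+00]), 'eef_pos': array([0.218, 0.638, 0.23 ]), 'tool_rot': array([-0.   ,  0.164,  0.987, -0.001]), 'contact_force': array([ 0.512,  0.576, -0.652]), 'torque': array([0.032, 0.004, 0.05 ]), 'grasp_force': np.float64(0.0), 'gripper_width': np.float64(0.997)}
top [[-0.028, -0.996, 0.083, 0.326], [-1.0, 0.028, 0.0, 0.075], [-0.003, -0.083, -0.997, 1.771], [0.0, 0.0, 0.0, 1.0]] [[462.1616413516443, 0.0, 321.6023010108852], [0.0, 462.1616413516443, 206.1383278723786], [0.0, 0.0, 1.0]]
plaque_mid [ 0.245 -0.26   0.022] 0.92 [413. 264.]
plaque_mid [0.467 0.197 0.017] 0.81 [290. 208.]
plaque_home [ 0.584 -0.073  0.011] 0.82 [359. 176.]
plaque_home [ 0.398 -0.291  0.093] 0.36 [423. 222.]
screw_top [ 0.587 -0.078  0.015] 0.83 [361. 175.]
channel [ 0.581 -0.077  0.014] 0.79 [361. 177.]
knob [ 0.598 -0.137  0.145
[... 710 characters left out ...]
87 0.019] 0.76 [306. 200.]
plaque_mid [ 0.247 -0.265  0.022] 0.65 [270. 334.]
foot_under [ 0.596 -0.087  0.05 ] 0.56 [379. 241.]
screw_top [ 0.595 -0.105  0.012] 0.75 [381. 256.]
channel [ 0.595 -0.108  0.015] 0.63 [381. 255.]
knob [ 0.598 -0.174  0.145] 0.92 [399. 235.]
glue_mid [0.71  0.18  0.097] 0.66 [378. 168.]
nippers_mid [0.443 0.464 0.014] 0.95 [277. 159.]
tub_mid [0.658 0.39  0.032] 0.71 [339. 156.]
tub_mid [0.714 0.175 0.098] 0.58 [380. 169.]
plate_mid [ 0.543 -0.447  0.009] 0.78 [427. 371.]
mug_mid [ 0.688 -0.344  0.051] 0.95 [463. 304.]
jar_mid [ 0.388 -0.316  0.07 ] 0.73 [337. 322.]
coaster_mid [0.298 0.332 0.016] 0.94 [244. 186.]
coaster_mid [0.447 0.463 0.015] 0.42 [278. 159.]
```

View pics/top0.png

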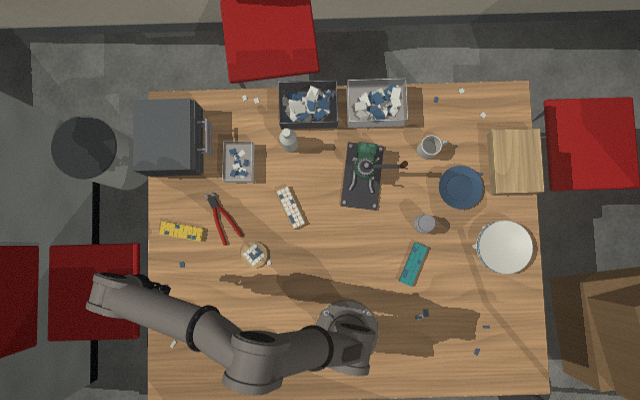

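View pics/side0.png

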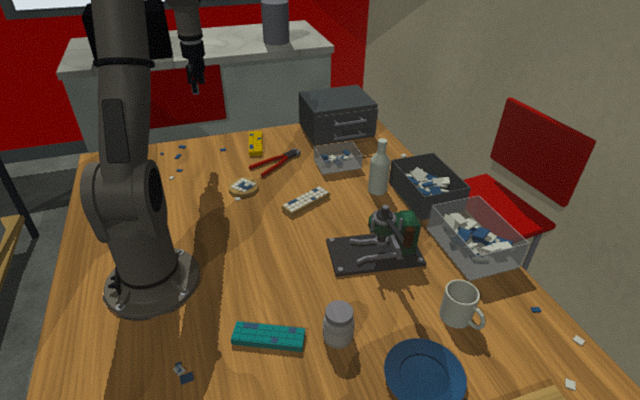

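The top view shows the white plaque at about (290,207) and the press base around (362,176), opening toward the robot, with the knob at about (403,165). The turquoise and yellow bars are look-alikes.

Run:
```python
from h import *
p=bot.read_camera('top')
c=p['color'][120:240,260:420,::-1];cv2.imwrite('pics/crop.png',cv2.resize(c,None,fx=5,fy=5,interpolation=cv2.INTER_CUBIC))
# plaque: bright blob
im=p['color'].astype(int)[180:235,270:312]
m=((im.min(2)>120)|(im[:,:,2]>im[:,:,0]+15)).astype(np.uint8)
m=cv2.morphologyEx(m,cv2.MORPH_CLOSE,np.ones((5,5)))
n,l,s,ce=cv2.connectedComponentsWithStats(m);k=1+s[1:,4].argmax()
pts=np.argwhere(l==k)[:,::-1]+[270,180]
W=ray(p,pts,0.02)[:,:2].astype(np.float32);r=cv2.minAreaRect(W);print('plaque',s[k],r)
u,S,v=np.linalg.svd(W-W.mean(0),full_matrices=False);print(W.mean(0),v[0],np.degrees(np.arctan2(v[0,1],v[0,0])))
```

```text
plaque [  7   6  27  43 490] ((0.47168445587158203, 0.1964859664440155), (0.1581001877784729, 0.04747182875871658), 23.545297622680664)
[0.47159046 0.19590554] [-0.9158671  -0.40148154] -156.32916
```

View pics/crop.png

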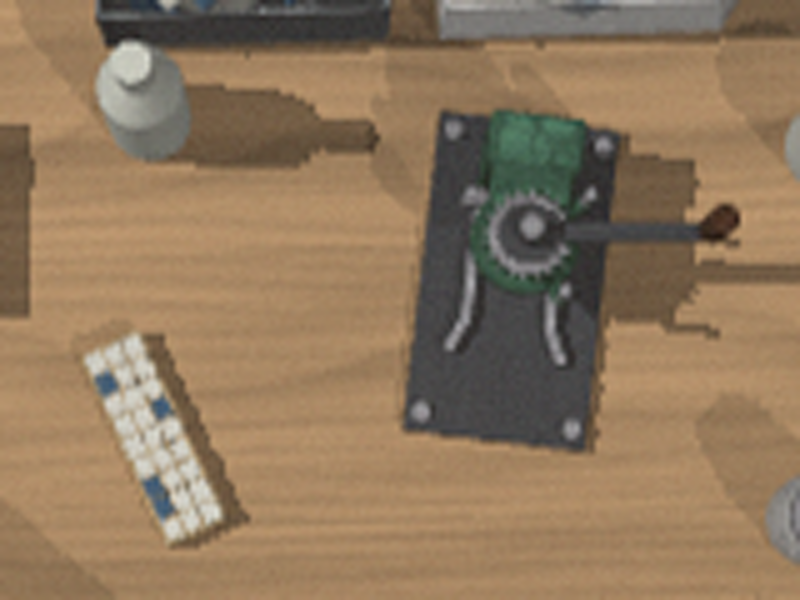

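Run:
```python
from h import *
p=bot.read_camera('top')
f=lambda a,z:ray(p,np.array(a,float)/5+[260,120],z)
C=f([(403,431),(588,451),(622,135),(440,112)],.012);print(C.round(4))
for i in range(4): print(np.linalg.norm(C[i]-C[(i+1)%4]), np.degrees(np.arctan2(*(C[(i+1)%4]-C[i])[[1,0]])))
d=(C[2]+C[3]-C[0]-C[1])[:2];d/=np.linalg.norm(d);fm=(C[0]+C[1])[:2]/2
print('axis',d,np.degrees(np.arctan2(d[1],d[0])),'home',fm+.095*d)
print('hub',f([(533,225)],.15),'screw by base',fm+.14*d)
B=f([(420,411),(572,429),(603,145),(454,130)],.013);print('bolts',B.round(4)); e=(B[2]+B[3]-B[0]-B[1]);print(np.degrees(np.arctan2(e[1],e[0])),np.linalg.norm(e)/2, B.mean(0))
e=(B[0]+B[3]-B[2]-B[1]);print(np.degrees(np.arctan2(-e[0],e[1])))
print('knob',f([(733,212),(708,228)],.197), 'lips',f([(452,348),(563,360)],.024))
print('plaque corners',f([(84,355),(137,332),(222,522),(172,546)],.02))
```

```text
[[ 0.4696  0.0035  0.012 ]
 [ 0.4503 -0.137   0.012 ]
 [ 0.6939 -0.1726  0.012 ]
 [ 0.7159 -0.0328  0.012 ]]
0.14190758947751744 -97.81533348063829
0.24616307004780147 -8.297381989797772
0.14149338546344642 81.04244210638808
0.2489876088119117 171.6062978129334
axis [ 0.98941004 -0.14514743] -8.345816813083324 home [ 0.55396031 -0.08053645]
hub [[ 0.60220211 -0.08752871  0.15      ]] screw by base [ 0.59848376 -0.08706808]
bolts [[ 0.4845 -0.0099  0.013 ]
 [ 0.4674 -0.1254  0.013 ]
 [ 0.6863 -0.1575  0.013 ]
 [ 0.7013 -0.0431  0.013 ]]
-8.525791119728742 0.22029322095954737 [ 0.5848795  -0.08394592  0.013     ]
-7.944794236679758
knob [[ 0.59931051 -0.22073066  0.197     ]
 [ 0.58867637 -0.20306265  0.197     ]] lips [[ 0.53090014 -0.03520889  0.024     ]
 [ 0.51932827 -0.11924135  0.024     ]]
plaque corners [[0.53396635 0.2451691  0.02      ]
 [0.55047472 0.20437495 0.02      ]
 [0.40367647 0.14315487 0.02      ]
 [0.38657266 0.18146101 0.02      ]]
```

```bash
cat >> h.py <<'E'
HOME=np.array([.554,-.0805]);PY=-8.3
d=np.array([np.cos(np.radians(PY)),np.sin(np.radians(PY))]);n=np.array([-d[1],d[0]])
def press(x,y=0): return HOME+x*d+y*n
def yaw(o): 
    x=R.from_quat(np.r_[o['tool_rot'][1:],o['tool_rot'][0]]).as_matrix(); return np.degrees(np.arctan2(x[1,0],x[0,0])),x
def go(x,y,z,yw,o=None):
    "units for apply_moves to reach TCP pos with tool x at yaw yw (deg)"
    o=o or bot.get_obs();a,M=yaw(o);s=M.T@(np.array([x,y,z])-o['eef_pos'])/.2
    t=-((yw-a+180)%360-180)/360
    print('pos',o['eef_pos'].round(4),'yaw',round(a,2),'t',o['t'],'-> shift',s.round(4),'turn',round(t,4))
E
python3 -c "
from h import *
go(.429,.177,.23,203.3)
go(.218,.638,.23,203.3)"
```

```text
pos [0.218  0.6389 0.2313] yaw 161.16 t 1.5 -> shift [-1.7444 -1.8448  0.0064] turn -0.1171
pos [0.218  0.6389 0.2313] yaw 161.16 t 1.5 -> shift [-0.0016 -0.004   0.0065] turn -0.1171
```

>>> apply_moves --deltas '[[0, [-0.2, -0.2, 0], 0], [0, [-0.4, -0.4, 0], 0], [0, [-0.6, -0.6, 0], 0], [0, [-0.8, -0.8, 0], 0], [0, [-0.87, -0.92, 0], 0], [0, [-0.87, -0.92, 0], 0]]'

```text
t: 2.1
eef_pos: [0.3266, 0.4017, 0.2314]
tool_rot: [0.001, 0.168, 0.986, -0.001]
contact_force: [0.2, 0.7, 0.0]
gripper_width: 0.995
grasp_force: 0.0
```

>>> apply_moves --deltas '[[0, [-0.2, -0.2, 0], -0.02], [0, [-0.4, -0.4, 0], -0.04], [0, [-0.6, -0.6, 0], -0.06], [0, [-0.8, -0.8, 0], -0.08], [0, [-0.87, -0.92, 0], -0.1], [0, [-0.87, -0.92, 0], -0.117], [0, [-0.87, -0.92, 0], -0.117], [0, [-0.87, -0.92, 0], -0.117]]'

```text
t: 2.9
eef_pos: [0.4284, 0.1793, 0.2315]
tool_rot: [0.0, -0.2, 0.98, 0.0]
contact_force: [0.0, 0.2, -0.3]
gripper_width: 1.0
grasp_force: 0.0
```

Run:
```python
from h import *
go(.429,.177,.06,203.3)
o=bot.get_obs();p=bot.read_camera('wrist');print(np.round(p['hand_eye'],3).tolist())
T=np.eye(4);T[:3,:3]=yaw(o)[1];T[:3,3]=o['eef_pos'];p['pose']=T@p['hand_eye']
im=p['color'].copy()
for pt in [(.429,.177,.02),(.470,.1945,.02),(*press(0),.012)]:
    u=pix(p,pt)[0];print(u)
    cv2.circle(im,tuple(int(v) for v in u),4,(255,0,0),2)
cv2.imwrite('pics/w1.png',im[:,:,::-1])
print([(r['point'],r['confidence']) for r in bot.look_for(p,'plaque_mid')])
```

```text
pos [0.4284 0.1793 0.2315] yaw -156.87 t 2.9 -> shift [ 0.002  -0.0125  0.8573] turn -0.0005
[[0.0, -0.95, -0.314, 0.079], [1.0, 0.0, -0.0, -0.0], [0.0, -0.314, 0.95, -0.142], [0.0, 0.0, 0.0, 1.0]]
[316.58799627 167.9839167 ]
[316.65021952 203.12899952]
[ 85.57608175 177.51271513]
[([0.3914, 0.5799, 0.0187], 0.96), ([0.4635, 0.1962, 0.0193], 0.68), ([0.5711, -0.0615, 0.0136], 0.42)]
```

View pics/w1.png

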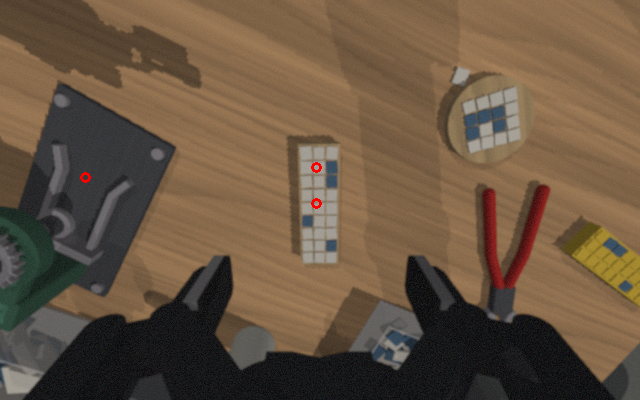

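The wrist view shows the plaque centred at (318,203) and aligned with the fingers. The press channel is near (90,165), which matches the estimate.

>>> apply_moves --deltas '[[0, [0, 0, 0.25], 0], [0, [0, 0, 0.5], 0], [0, [0, 0, 0.75], 0], [0, [0, 0, 0.95], 0], [0, [0, 0, 0.95], 0], [0, [0, 0, 0.95], 0]]'

```text
t: 3.6
eef_pos: [0.4282, 0.1792, 0.0415]
tool_rot: [-0.001, -0.202, 0.979, -0.0]
contact_force: [0.3, 0.0, 0.7]
gripper_width: 1.001
grasp_force: 0.0
```

>>> apply_moves --deltas '[[0, [0, 0, 0.1], 0], [0, [0, 0, 0.19], 0], [0, [0, 0, 0.19], 0], [0.5, [0, 0, 0.19], 0], [1, [0, 0, 0.19], 0], [1, [0, 0, 0.19], 0], [1, [0, 0, 0.19], 0], [1, [0, 0, 0.19], 0], [1, [0, 0, 0.19], 0], [1, [0, 0, 0.19], 0]]' --squeeze 70

```text
t: 4.6
eef_pos: [0.4296, 0.179, 0.0052]
tool_rot: [0.001, -0.202, 0.979, 0.001]
contact_force: [-2.3, -0.6, 14.6]
gripper_width: 0.562
grasp_force: 70.6
```

>>> apply_moves --deltas '[[1, [0, 0, -0.1], 0], [1, [0, 0, -0.25], 0], [1, [0, 0, -0.4], 0], [1, [0, 0, -0.4], 0]]'

```text
t: 5.0
eef_pos: [0.4308, 0.1794, 0.087]
tool_rot: [0.003, -0.202, 0.979, 0.001]
contact_force: [-0.1, 0.1, -2.0]
gripper_width: 0.564
grasp_force: 74.3
```

Run:
```python
from h import *
go(*press(-.125),.085,180+PY)
```

```text
pos [0.4308 0.1794 0.087 ] yaw -156.74 t 5.0 -> shift [ 0.4796 -1.11    0.0055] turn 0.0877
```

>>> apply_moves --deltas '[[1, [0.1, -0.2, 0], 0], [1, [0.2, -0.4, 0], 0], [1, [0.3, -0.6, 0], 0], [1, [0.4, -0.8, 0], 0], [1, [0.48, -0.95, 0], 0], [1, [0.48, -0.95, 0], 0.0215], [1, [0.48, -0.95, 0], 0.043], [1, [0.48, -0.95, 0], 0.0645], [1, [0.48, -0.95, 0], 0.0877], [1, [0.48, -0.95, 0], 0.0877], [1, [0.48, -0.95, 0], 0.0877]]'

```text
t: 6.1
eef_pos: [0.415, -0.0342, 0.083]
tool_rot: [-0.0, 0.07, 0.998, -0.0]
contact_force: [0.2, 0.1, -1.6]
gripper_width: 0.564
grasp_force: 74.2
```

Run:
```python
from h import *
go(*press(-.125),.03,180+PY)
p=bot.read_camera('top')
c=p['color'][120:240,280:440,::-1];cv2.imwrite('pics/crop2.png',cv2.resize(c,None,fx=5,fy=5,interpolation=cv2.INTER_CUBIC))
o=bot.get_obs();p=bot.read_camera('wrist')
T=np.eye(4);T[:3,:3]=yaw(o)[1];T[:3,3]=o['eef_pos'];p['pose']=T@p['hand_eye'];np.save('w2pose',p['pose'])
save(p,'w2')
```

```text
pos [ 0.415  -0.0342  0.083 ] yaw 171.95 t 6.1 -> shift [-0.0957 -0.1293  0.2651] turn 0.0007
```

View pics/w2.png

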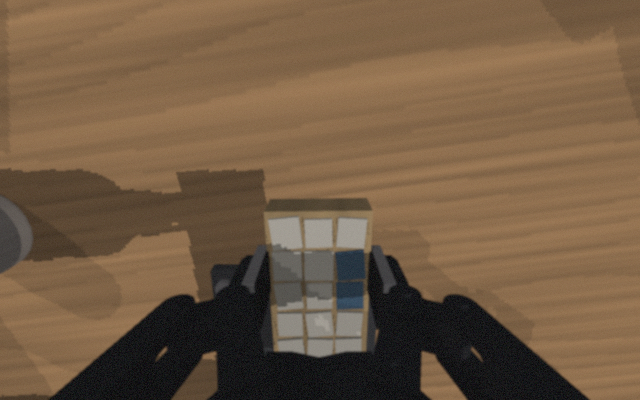

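The wrist view shows the plaque held square between the pads, spanning columns 266–372.

>>> apply_moves --deltas '[[1, [-0.05, -0.13, 0], 0], [1, [-0.096, -0.13, 0.1], 0], [1, [-0.096, -0.13, 0.235], 0], [1, [-0.096, -0.13, 0.235], 0], [1, [-0.096, -0.13, 0.235], 0]]'

```text
t: 6.7
eef_pos: [0.4299, -0.0629, 0.0363]
tool_rot: [-0.001, 0.072, 0.997, -0.0]
contact_force: [0.9, 0.3, -2.6]
gripper_width: 0.565
grasp_force: 74.2
```

Run:
```python
from h import *
go(*press(-.125),.019,180+PY)
a=bot.read_camera('top');b=bot.read_camera('side')
c1=cv2.resize(a['color'][140:225,315:395,::-1],None,fx=5,fy=5,interpolation=cv2.INTER_CUBIC)
c2=cv2.resize(b['color'][200:285,310:390,::-1],None,fx=5,fy=5,interpolation=cv2.INTER_CUBIC)
cv2.imwrite('pics/pair.png',np.hstack([c1,c2]))
```

```text
pos [ 0.4299 -0.0629  0.0363] yaw 171.75 t 6.7 -> shift [-0.0017  0.0023  0.0863] turn 0.0001
```

View pics/pair.png

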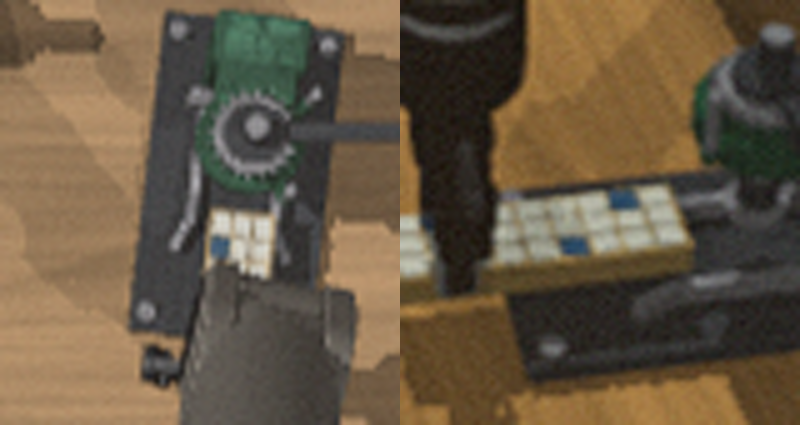

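Run:
```python
from h import *
p=bot.read_camera('top')
def f(a,z):
    w=ray(p,np.array(a,float)/5+[315,140],z)[:,:2]-HOME; return np.c_[w@d,w@n].round(4)
print('plaque top corners',f([(212,208),(279,215),(207,262),(271,275)],.051))
print('lip tips',f([(177,248),(286,262)],.024),'rail starts',f([(193,195),(275,200)],.024))
print('hub',f([(257,127)],.165),'base',f([(131,330),(317,350),(165,10),(345,35)],.012))
p=bot.read_camera('side')
def f(a,z):
    w=ray(p,(np.array(a,float)-[400,0])/5+[310,200],z)[:,:2]-HOME; return np.c_[w@d,w@n].round(4)
print('side corners',f([(680,187),(692,243)],.051),'near side line',f([(480,293),(692,262)],.036))
```

```text
plaque top corners [[ 0.0003  0.02  ]
 [ 0.0009 -0.0304]
 [-0.0406  0.0192]
 [-0.0448 -0.0294]]
lip tips [[-0.0294  0.0415]
 [-0.0304 -0.042 ]] rail starts [[ 0.0124  0.0339]
 [ 0.0159 -0.0286]]
hub [[0.0445 0.0017]] base [[-0.0946  0.0688]
 [-0.0933 -0.0739]
 [ 0.1549  0.0708]
 [ 0.1516 -0.0694]]
side corners [[ 0.0091  0.0177]
 [ 0.0038 -0.0262]] near side line [[-0.111  -0.0295]
 [ 0.0053 -0.0253]]
```

>>> apply_moves --deltas '[[1, [0.04, 0.022, 0], 0], [1, [0.04, 0.022, 0.03], 0], [1, [0.04, 0.022, 0.06], 0], [1, [0.04, 0.022, 0.085], 0], [1, [0.04, 0.022, 0.085], 0]]'

```text
t: 7.4
eef_pos: [0.423, -0.0573, 0.0185]
tool_rot: [-0.001, 0.072, 0.997, -0.0]
contact_force: [0.0, -0.1, -2.0]
gripper_width: 0.564
grasp_force: 74.2
```

Run:
```python
from h import *
go(*press(-.070,.0045),.018,180+PY)
print(bot.get_obs()['contact_force'])
```

```text
pos [ 0.423  -0.0573  0.0185] yaw 171.72 t 7.4 -> shift [-0.3149  0.0021  0.0022] turn 0.0
[ 0.04452408 -0.14935598 -1.95622784]
```

>>> apply_moves --deltas '[[1, [-0.04, 0, 0], 0], [1, [-0.08, 0, 0], 0], [1, [-0.12, 0, 0], 0], [1, [-0.12, 0, 0], 0]]'

```text
t: 7.8
eef_pos: [0.4494, -0.0609, 0.0196]
tool_rot: [0.001, 0.072, 0.997, -0.0]
contact_force: [-0.2, 0.0, -1.9]
gripper_width: 0.561
grasp_force: 74.2
```

>>> apply_moves --deltas '[[1, [-0.04, 0, 0], 0], [1, [-0.08, 0, 0], 0], [1, [-0.12, 0, 0], 0], [1, [-0.12, 0, 0], 0]]'

```text
t: 8.2
eef_pos: [0.4726, -0.0644, 0.0195]
tool_rot: [0.001, 0.072, 0.997, -0.0]
contact_force: [0.0, -0.4, -3.0]
gripper_width: 0.558
grasp_force: 74.2
```

>>> apply_moves --deltas '[[1, [-0.04, 0, 0], 0], [1, [-0.08, 0, 0], 0], [1, [-0.1, 0, 0], 0], [1, [-0.1, 0, 0.005], 0], [1, [-0.1, 0, 0.01], 0], [1, [-0.1, 0, 0.01], 0]]'

```text
t: 8.8
eef_pos: [0.4908, -0.0671, 0.0174]
tool_rot: [0.0, 0.072, 0.997, 0.0]
contact_force: [1.1, 0.4, -0.7]
gripper_width: 0.562
grasp_force: 74.4
```

Run:
```python
from h import *
go(*press(-.067,.0045),.018,180+PY)
b=bot.read_camera('side')
cv2.imwrite('pics/s3.png',cv2.resize(b['color'][195:285,300:420,::-1],None,fx=6,fy=6,interpolation=cv2.INTER_CUBIC))
```

```text
pos [ 0.4908 -0.0671  0.0174] yaw 171.7 t 8.8 -> shift [ 0.0128  0.0018 -0.003 ] turn 0.0
```

View pics/s3.png

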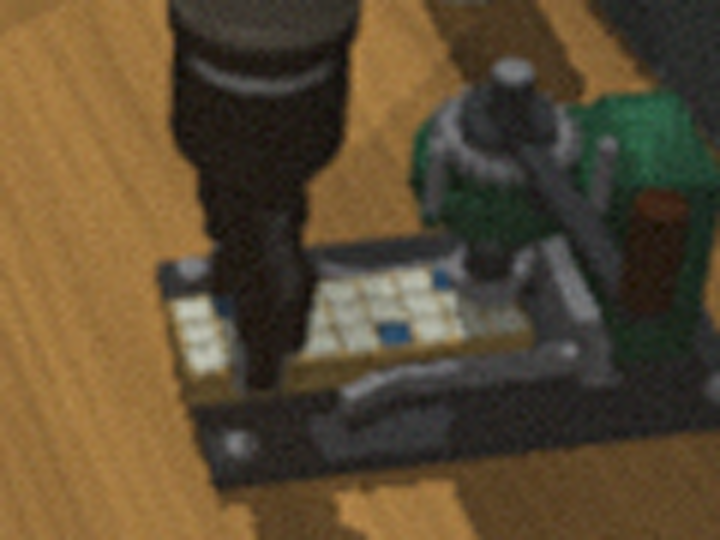

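The side view shows the plaque between the rails and under the foot, about 20 mm short of the stop. I'll release it, then push it home with closed fingers.

>>> apply_moves --deltas '[[0.3, [0, 0, 0], 0], [0.1, [0, 0, 0], 0], [0.1, [0, 0, 0], 0], [0.1, [0, 0, -0.1], 0], [0.1, [0, 0, -0.3], 0], [0.5, [0.2, 0, -0.3], 0], [1, [0.34, 0, -0.3], 0], [1, [0.34, 0, -0.3], 0], [1, [0.34, 0, -0.1], 0], [1, [0.34, 0, 0], 0], [1, [0.34, 0, 0], 0], [1, [0.34, 0, 0], 0]]'

```text
t: 10.05
eef_pos: [0.4236, -0.0575, 0.0174]
tool_rot: [-0.0, 0.073, 0.997, -0.0]
contact_force: [0.1, 0.8, 0.2]
gripper_width: 0.002
grasp_force: 0.0
```

Run:
```python
from h import *
go(*press(-.093,0),.018,180+PY)
```

```text
pos [ 0.4236 -0.0575  0.0174] yaw 171.68 t 10.05 -> shift [-0.1968 -0.0195 -0.0031] turn -0.0
```

>>> apply_moves --deltas '[[1, [0, -0.015, 0], 0], [1, [-0.05, -0.015, 0], 0], [1, [-0.09, -0.015, 0], 0], [1, [-0.13, -0.015, 0], 0], [1, [-0.17, -0.015, 0], 0], [1, [-0.17, -0.015, 0], 0]]'

```text
t: 10.65
eef_pos: [0.4581, -0.0652, 0.0174]
tool_rot: [0.001, 0.072, 0.997, -0.0]
contact_force: [0.5, 0.4, 0.1]
gripper_width: -0.001
grasp_force: 0.0
```

>>> apply_moves --deltas '[[1, [-0.01, 0, 0], 0], [1, [-0.02, 0, 0], 0], [1, [-0.03, 0, 0], 0], [1, [-0.03, 0, 0], 0]]'

```text
t: 11.05
eef_pos: [0.4628, -0.066, 0.0172]
tool_rot: [0.0, 0.072, 0.997, -0.0]
contact_force: [-1.4, 0.9, -0.0]
gripper_width: -0.003
grasp_force: 0.5
```

>>> apply_moves --deltas '[[1, [-0.01, 0, 0], 0], [1, [-0.02, 0, 0], 0], [1, [-0.03, 0, 0], 0], [1, [-0.03, 0, 0], 0]]'

```text
t: 11.45
eef_pos: [0.4667, -0.0665, 0.017]
tool_rot: [-0.002, 0.072, 0.997, 0.0]
contact_force: [-6.8, 1.2, 4.4]
gripper_width: -0.002
grasp_force: 3.2
```

>>> apply_moves --deltas '[[1, [-0.01, 0, 0], 0], [1, [-0.02, 0, 0], 0], [1, [-0.02, 0, 0], 0]]'

```text
t: 11.75
eef_pos: [0.4667, -0.0666, 0.0164]
tool_rot: [-0.006, 0.072, 0.997, 0.001]
contact_force: [-14.2, 2.2, 10.0]
gripper_width: -0.004
grasp_force: 7.3
```

>>> apply_moves --deltas '[[1, [0.05, 0, 0], 0], [1, [0.1, 0, 0], 0], [1, [0.1, 0, -0.25], 0], [1, [0.1, 0, -0.5], 0], [1, [0.1, 0, -0.75], 0], [1, [0.1, 0, -1.0], 0], [1, [0.1, 0, -1.0], 0], [1, [0.1, 0, -1.0], 0]]'

```text
t: 12.55
eef_pos: [0.4537, -0.0643, 0.2186]
tool_rot: [0.002, 0.072, 0.997, 0.001]
contact_force: [-1.0, 0.7, -0.9]
gripper_width: -0.001
grasp_force: 0.0
```

Run:
```python
from h import *
go(*press(-.1),.24,180+PY)
a=bot.read_camera('top');b=bot.read_camera('side')
for p in(a,b):
    for n_ in('knob','plaque_mid'):
        for r in bot.look_for(p,n_)[:3]:
            w=np.array(r['point']);v=w[:2]-HOME;print(n_,w.round(4),r['confidence'],'press',(v@d).round(4),(v@n).round(4))
c1=cv2.resize(a['color'][140:225,315:415,::-1],None,fx=4,fy=4,interpolation=cv2.INTER_CUBIC)
c2=cv2.resize(b['color'][200:285,320:420,::-1],None,fx=4,fy=4,interpolation=cv2.INTER_CUBIC)
cv2.imwrite('pics/pair2.png',np.hstack([c1,c2]))
```

```text
pos [ 0.4537 -0.0643  0.2186] yaw 171.73 t 12.55 -> shift [-0.0085 -0.0075 -0.107 ] turn 0.0001
knob [ 0.5987 -0.1342  0.1417] 0.54 press 0.052 -0.0467
knob [ 0.3944 -0.2923  0.0904] 0.49 press -0.1274 -0.2326
plaque_mid [0.3889 0.617  0.0188] 0.98 press -0.2641 0.6664
plaque_mid [ 0.2451 -0.2584  0.0236] 0.56 press -0.28 -0.2206
plaque_mid [0.2927 0.3383 0.0152] 0.55 press -0.319 0.3767
knob [ 0.5987 -0.1773  0.1424] 0.74 press 0.0582 -0.0893
knob [ 0.5946 -0.1186  0.0273] 0.35 press 0.0457 -0.0318
plaque_mid [ 0.5424 -0.0872  0.0346] 0.92 press -0.0105 -0.0083
plaque_mid [0.3966 0.5937 0.0261] 0.74 press -0.2531 0.6444
plaque_mid [ 0.2453 -0.2617  0.0212] 0.6 press -0.2793 -0.2239
```

View pics/pair2.png

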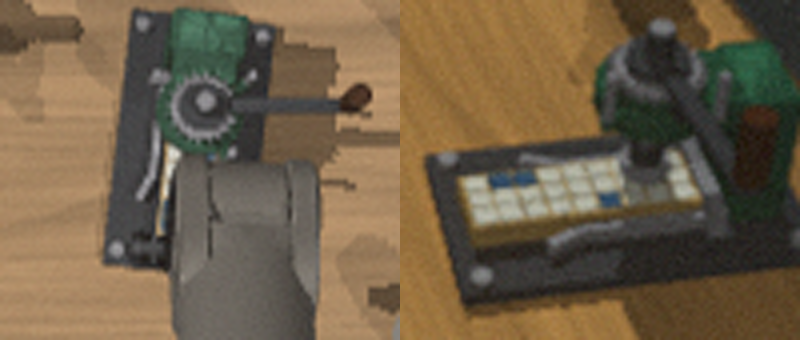

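The plaque lies home in the press: in the side crop its far end is at the stop and it is straight between the rails. The handle's knob is at about (355,95) in the top crop.

```bash
cat >> h.py <<'E'
SC=press(.045,0)
def knob(a,r=.13): # a deg beyond -y toward +x
    a=np.radians(a);return SC+r*(np.sin(a)*d-np.cos(a)*n)
E
python3 - <<'E'
from h import *
p=bot.read_camera('top')
k=ray(p,np.array([[358,93],[352,97]])/4+[315,140],.197)[:,:2];print(k)
v=k-SC;print(np.degrees(np.arctan2(v@d,-v@n)),np.linalg.norm(v,axis=1))
b=ray(p,np.array([[240,103],[335,104]])/4+[315,140],.142)[:,:2];print('bar',b)
v=b-SC;print(np.degrees(np.arctan2(v@d,-v@n)))
print(bot.get_obs()['q'].round(2))
go(*k[0],.245,73.7);go(*k[0],.245,253.7)
E
```

```text
[[ 0.59656049 -0.21338143]
 [ 0.59323087 -0.20807502]]
[7.40781774 5.79463237] [0.12640072 0.12119483]
bar [[ 0.60001292 -0.11812882]
 [ 0.59670165 -0.20259509]]
[11.0295074   7.39452937]
[-0.4   0.13  0.44  2.1  -0.07  0.93  1.51]
pos [ 0.452  -0.0646  0.2163] yaw 171.7 t 12.9 -> shift [-0.8222 -0.6317 -0.145 ] turn 0.2722
pos [ 0.452  -0.0646  0.2163] yaw 171.7 t 12.9 -> shift [-0.8222 -0.6317 -0.145 ] turn -0.2278
```

>>> apply_moves --deltas '[[0.4, [0, 0, -0.15], 0], [0.2, [-0.2, -0.15, -0.15], -0.02], [0, [-0.4, -0.3, -0.15], -0.04], [0, [-0.6, -0.45, -0.15], -0.06], [0, [-0.82, -0.64, -0.15], -0.08], [0, [-0.82, -0.64, -0.15], -0.1], [0, [-0.82, -0.64, -0.15], -0.123], [0, [-0.82, -0.64, -0.15], -0.146], [0, [-0.82, -0.64, -0.15], -0.169], [0, [-0.82, -0.64, -0.15], -0.192], [0, [-0.82, -0.64, -0.15], -0.215], [0, [-0.82, -0.64, -0.15], -0.228]]'

```text
t: 14.1
eef_pos: [0.5947, -0.2138, 0.2412]
tool_rot: [-0.005, -0.578, 0.816, 0.005]
contact_force: [-0.0, 0.0, -1.4]
gripper_width: 0.999
grasp_force: 0.0
```

Run:
```python
from h import *
k=knob(7.5);print(k);go(*k,.155,253.7)
p=bot.read_camera('top')
cv2.imwrite('pics/k.png',cv2.resize(p['color'][130:220,330:430,::-1],None,fx=6,fy=6,interpolation=cv2.INTER_CUBIC))
o=bot.get_obs();p=bot.read_camera('wrist')
T=np.eye(4);T[:3,:3]=yaw(o)[1];T[:3,3]=o['eef_pos'];p['pose']=T@p['hand_eye']
print('expected px of knob top',pix(p,[*k,.197]))
for r in bot.look_for(p,'knob'): print(r)
save(p,'wk')
```

```text
[ 0.59671358 -0.21698336]
pos [ 0.5947 -0.2138  0.2412] yaw -109.44 t 14.1 -> shift [ 0.0104 -0.0204  0.4307] turn -0.0087
expected px of knob top [[314.72849793 218.45633239]]
{'point': [0.5998, -0.1539, 0.1401], 'confidence': 0.88}
```

View pics/wk.png

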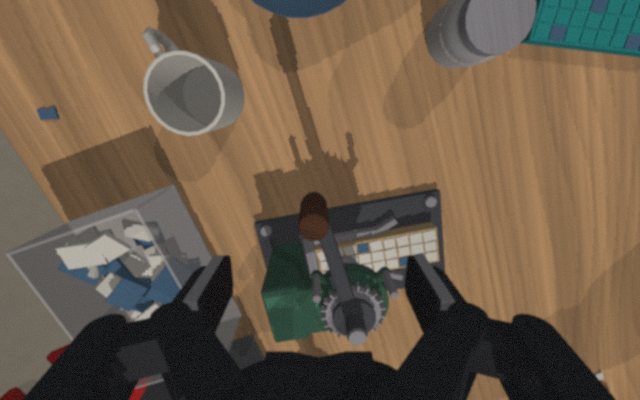

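The wrist view shows the knob top at about (314,220), matching the prediction (315,218) and lying between the fingers.

>>> apply_moves --deltas '[[0, [0.01, -0.02, 0.15], 0], [0, [0.01, -0.02, 0.3], 0], [0, [0.01, -0.02, 0.43], 0], [0.3, [0.01, -0.02, 0.43], 0], [0.62, [0.01, -0.02, 0.43], 0], [0.62, [0.01, -0.02, 0.43], 0], [0.62, [0.01, -0.02, 0.43], 0], [0.62, [0.01, -0.02, 0.43], 0]]'

```text
t: 15.05
eef_pos: [0.5976, -0.2177, 0.1575]
tool_rot: [-0.004, -0.576, 0.818, 0.003]
contact_force: [-0.6, -0.3, 0.7]
gripper_width: 0.379
grasp_force: 0.0
```

Run:
```python
from h import *
print(bot.get_obs()['contact_force'])
o=bot.get_obs()
for a in (7.5,0,-10,-20,-30,-41,-45,25,29): print(a,end=' ');go(*knob(a),.155,253.7,o)
```

```text
[-0.55082421 -0.31910676  0.7277787 ]
7.5 pos [ 0.5976 -0.2177  0.1575] yaw -109.68 t 15.05 -> shift [-0.0016  0.0054  0.0128] turn -0.0094
0 pos [ 0.5976 -0.2177  0.1575] yaw -109.68 t 15.05 -> shift [0.0206 0.0875 0.0136] turn -0.0094
-10 pos [ 0.5976 -0.2177  0.1575] yaw -109.68 t 15.05 -> shift [0.0331 0.2001 0.0147] turn -0.0094
-20 pos [ 0.5976 -0.2177  0.1575] yaw -109.68 t 15.05 -> shift [0.026  0.3132 0.0158] turn -0.0094
-30 pos [ 0.5976 -0.2177  0.1575] yaw -109.68 t 15.05 -> shift [-0.0007  0.4233  0.0168] turn -0.0094
-41 pos [ 0.5976 -0.2177  0.1575] yaw -109.68 t 15.05 -> shift [-0.0516  0.537   0.0178] turn -0.0094
-45 pos [ 0.5976 -0.2177  0.1575] yaw -109.68 t 15.05 -> shift [-0.0754  0.5756  0.0181] turn -0.0094
25 pos [ 0.5976 -0.2177  0.1575] yaw -109.68 t 15.05 -> shift [-0.0933 -0.1698  0.0109] turn -0.0094
29 pos [ 0.5976 -0.2177  0.1575] yaw -109.68 t 15.05 -> shift [-0.1215 -0.2054  0.0105] turn -0.0094
```

>>> apply_moves --deltas '[[0.62, [0.02, 0.09, 0], 0], [0.62, [0.03, 0.2, 0], 0], [0.62, [0.026, 0.31, 0], 0], [0.62, [0, 0.42, 0], 0], [0.62, [-0.03, 0.49, 0], 0], [0.62, [-0.05, 0.53, 0], 0], [0.62, [-0.05, 0.53, 0], 0], [0.62, [-0.05, 0.53, 0], 0]]'

```text
t: 15.85
eef_pos: [0.5016, -0.1726, 0.1581]
tool_rot: [-0.004, -0.576, 0.817, 0.004]
contact_force: [1.6, -0.7, 2.9]
gripper_width: 0.383
grasp_force: 1.0
```

>>> apply_moves --deltas '[[0.62, [-0.01, 0.015, 0], 0], [0.62, [-0.015, 0.03, 0], 0], [0.62, [-0.015, 0.03, 0], 0]]'

```text
t: 16.15
eef_pos: [0.497, -0.1677, 0.1579]
tool_rot: [-0.003, -0.576, 0.817, 0.003]
contact_force: [5.3, -2.2, 1.0]
gripper_width: 0.38
grasp_force: 2.6
```

>>> apply_moves --deltas '[[0.62, [-0.01, 0.02, 0], 0], [0.62, [-0.01, 0.03, 0], 0], [0.62, [-0.01, 0.03, 0], 0]]'

```text
t: 16.45
eef_pos: [0.4968, -0.1675, 0.158]
tool_rot: [-0.0, -0.575, 0.818, -0.001]
contact_force: [24.1, -14.6, -18.5]
gripper_width: 0.383
grasp_force: 13.5
```

Run:
```python
from h import *
o=bot.get_obs();v=o['eef_pos'][:2]-SC;print('ang',np.degrees(np.arctan2(v@d,-v@n)),np.linalg.norm(v),o['contact_force'])
for a in (-41,-30,-20,-10,0,10,20,25,29): print(a,end=' ');go(*knob(a),.157,253.7,o)
```

```text
ang -43.362818503799545 0.12972648986328453 [ 24.10520479 -14.56512368 -18.49887702]
-41 pos [ 0.4968 -0.1675  0.158 ] yaw -109.79 t 16.45 -> shift [ 0.0148 -0.0223  0.0052] turn -0.0097
-30 pos [ 0.4968 -0.1675  0.158 ] yaw -109.79 t 16.45 -> shift [ 0.0655 -0.1361  0.0055] turn -0.0097
-20 pos [ 0.4968 -0.1675  0.158 ] yaw -109.79 t 16.45 -> shift [ 0.092  -0.2463  0.0058] turn -0.0097
-10 pos [ 0.4968 -0.1675  0.158 ] yaw -109.79 t 16.45 -> shift [ 0.0989 -0.3594  0.006 ] turn -0.0097
0 pos [ 0.4968 -0.1675  0.158 ] yaw -109.79 t 16.45 -> shift [ 0.0861 -0.472   0.0062] turn -0.0097
10 pos [ 0.4968 -0.1675  0.158 ] yaw -109.79 t 16.45 -> shift [ 0.054  -0.5806  0.0064] turn -0.0097
20 pos [ 0.4968 -0.1675  0.158 ] yaw -109.79 t 16.45 -> shift [ 0.0034 -0.682   0.0065] turn -0.0097
25 pos [ 0.4968 -0.1675  0.158 ] yaw -109.79 t 16.45 -> shift [-0.0283 -0.729   0.0065] turn -0.0097
29 pos [ 0.4968 -0.1675  0.158 ] yaw -109.79 t 16.45 -> shift [-0.0565 -0.7645  0.0065] turn -0.0097
```

>>> apply_moves --deltas '[[0.62, [0.025, -0.05, 0], 0], [0.62, [0.075, -0.17, 0], 0], [0.62, [0.1, -0.28, 0], 0], [0.62, [0.11, -0.39, 0], 0], [0.62, [0.096, -0.5, 0], 0], [0.62, [0.064, -0.61, 0], 0], [0.62, [0.013, -0.71, 0], 0], [0.62, [-0.02, -0.76, 0], 0], [0.62, [-0.03, -0.78, 0], 0], [0.62, [-0.03, -0.78, 0], 0]]'

```text
t: 17.45
eef_pos: [0.6393, -0.2095, 0.1551]
tool_rot: [-0.005, -0.576, 0.817, 0.005]
contact_force: [-0.0, 0.4, 0.9]
gripper_width: 0.382
grasp_force: 0.0
```

```bash
cat > a.py <<'E'
from h import *
o=bot.get_obs();v=o['eef_pos'][:2]-SC;print('ang',np.degrees(np.arctan2(v@d,-v@n)),np.linalg.norm(v),o['contact_force'],o['t'])
E
python3 a.py
```

```text
ang 26.699698874414274 0.12910180836958143 [-0.04951605  0.43735162  0.88645438] 17.45
```

>>> apply_moves --deltas '[[0.62, [0.043, 0.07, 0], 0], [0.62, [0.094, 0.17, 0], 0], [0.62, [0.126, 0.28, 0], 0], [0.62, [0.14, 0.39, 0], 0], [0.62, [0.13, 0.5, 0], 0], [0.62, [0.105, 0.61, 0], 0], [0.62, [0.055, 0.73, 0], 0], [0.62, [0.04, 0.76, 0], 0], [0.62, [0.04, 0.76, 0], 0], [0.62, [0.04, 0.76, 0], 0]]'

```text
t: 18.45
eef_pos: [0.4961, -0.17, 0.1594]
tool_rot: [-0.003, -0.575, 0.818, 0.0]
contact_force: [5.5, -6.5, -0.0]
gripper_width: 0.375
grasp_force: 4.1
```

```bash
python3 a.py
```

```text
ang -42.6960048589084 0.13181141303461136 [ 5.53904308 -6.52236272 -0.01127568] 18.45
```

>>> apply_moves --deltas '[[0.62, [0.015, -0.03, 0], 0], [0.62, [0.065, -0.15, 0], 0], [0.62, [0.09, -0.26, 0], 0], [0.62, [0.1, -0.37, 0], 0], [0.62, [0.086, -0.48, 0], 0], [0.62, [0.054, -0.59, 0], 0], [0.62, [0.003, -0.69, 0], 0], [0.62, [-0.03, -0.74, 0], 0], [0.62, [-0.04, -0.765, 0], 0], [0.62, [-0.04, -0.765, 0], 0]]'

```text
t: 19.45
eef_pos: [0.6405, -0.2101, 0.1555]
tool_rot: [-0.004, -0.576, 0.817, 0.005]
contact_force: [-0.7, -0.6, 0.2]
gripper_width: 0.384
grasp_force: 0.0
```

```bash
python3 a.py
```

```text
ang 27.121340803395675 0.13010978214341598 [-0.68503364 -0.62368095  0.22225322] 19.45
```

>>> apply_moves --deltas '[[0.62, [0.043, 0.07, 0], 0], [0.62, [0.094, 0.17, 0], 0], [0.62, [0.126, 0.28, 0], 0], [0.62, [0.14, 0.39, 0], 0], [0.62, [0.13, 0.5, 0], 0], [0.62, [0.105, 0.61, 0], 0], [0.62, [0.055, 0.73, 0], 0], [0.62, [0.04, 0.76, 0], 0], [0.62, [0.04, 0.765, 0], 0], [0.62, [0.04, 0.765, 0], 0]]'

```text
t: 20.45
eef_pos: [0.4962, -0.1697, 0.1591]
tool_rot: [-0.002, -0.575, 0.818, 0.001]
contact_force: [7.2, -6.8, -0.3]
gripper_width: 0.379
grasp_force: 4.2
```

```bash
python3 a.py;  python3 - <<'E'
from h import *
b=bot.read_camera('side');save(b,'s4full')
cv2.imwrite('pics/s4.png',cv2.resize(b['color'][190:285,320:440,::-1],None,fx=6,fy=6,interpolation=cv2.INTER_CUBIC))
E
```

```text
ang -42.74785146684468 0.13158664092815706 [ 7.23615076 -6.76463214 -0.33707861] 20.45
```

View pics/s4.png

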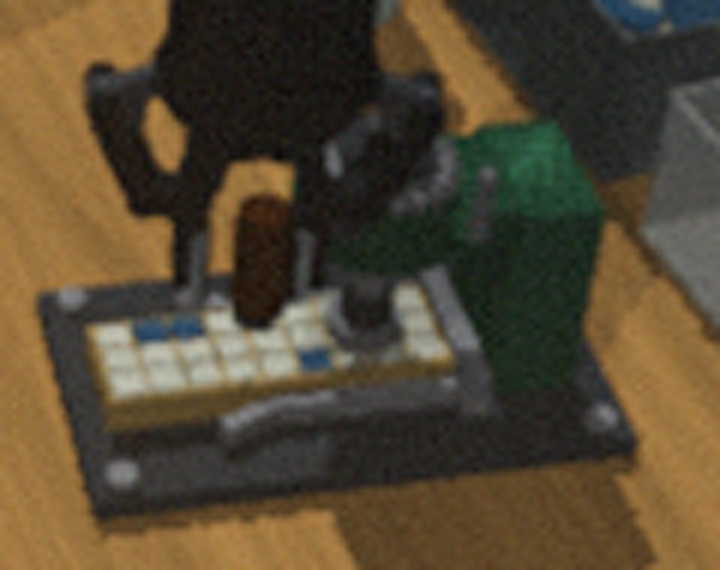

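The side view shows the foot down on the tiles at about (368,335) and the plaque still home. I'll do another stroke in parts, watching for a stall.

>>> apply_moves --deltas '[[0.62, [0.015, -0.03, 0], 0], [0.62, [0.065, -0.15, 0], 0], [0.62, [0.09, -0.26, 0], 0], [0.62, [0.1, -0.37, 0], 0], [0.62, [0.086, -0.48, 0], 0], [0.62, [0.054, -0.59, 0], 0], [0.62, [0.003, -0.69, 0], 0], [0.62, [-0.03, -0.74, 0], 0], [0.62, [-0.04, -0.77, 0], 0], [0.62, [-0.04, -0.77, 0], 0]]'

```text
t: 21.5
eef_pos: [0.6416, -0.2105, 0.1555]
tool_rot: [-0.004, -0.576, 0.817, 0.005]
contact_force: [-0.9, -0.3, -0.2]
gripper_width: 0.378
grasp_force: 0.0
```

>>> apply_moves --deltas '[[0.62, [0.043, 0.07, 0], 0], [0.62, [0.07, 0.12, 0], 0], [0.62, [0.094, 0.17, 0], 0], [0.62, [0.11, 0.22, 0], 0], [0.62, [0.11, 0.22, 0], 0]]'

```text
t: 22.0
eef_pos: [0.5919, -0.2189, 0.157]
tool_rot: [-0.004, -0.575, 0.818, 0.003]
contact_force: [3.0, -3.7, -1.2]
gripper_width: 0.38
grasp_force: 1.9
```

>>> apply_moves --deltas '[[0.62, [0.011, 0.05, 0], 0], [0.62, [0.02, 0.1, 0], 0], [0.62, [0.02, 0.1, 0], 0]]'

```text
t: 22.3
eef_pos: [0.5728, -0.2153, 0.1575]
tool_rot: [-0.004, -0.575, 0.818, 0.003]
contact_force: [2.9, -2.8, 0.6]
gripper_width: 0.377
grasp_force: 1.9
```

```bash
python3 a.py
```

```text
ang -3.04690801588248 0.13085816596902966 [ 2.85002005 -2.82081677  0.60832563] 22.3
```

>>> apply_moves --deltas '[[0.62, [0.008, 0.06, 0], 0], [0.62, [0.007, 0.11, 0], 0], [0.62, [0, 0.16, 0], 0], [0.62, [0, 0.16, 0], 0]]'

```text
t: 22.7
eef_pos: [0.5427, -0.2033, 0.1575]
tool_rot: [-0.004, -0.576, 0.817, 0.004]
contact_force: [2.8, -2.7, 1.5]
gripper_width: 0.382
grasp_force: 1.6
```

>>> apply_moves --deltas '[[0.62, [-0.008, 0.05, 0], 0], [0.62, [-0.02, 0.1, 0], 0], [0.62, [-0.04, 0.16, 0], 0], [0.62, [-0.04, 0.16, 0], 0]]'

```text
t: 23.1
eef_pos: [0.5152, -0.1843, 0.1575]
tool_rot: [-0.004, -0.576, 0.817, 0.004]
contact_force: [2.7, -1.8, -1.0]
gripper_width: 0.383
grasp_force: 1.6
```

```bash
python3 a.py
```

```text
ang -32.293408956357524 0.12813536012363064 [ 2.6762463  -1.77089937 -0.96279163] 23.1
```

>>> apply_moves --deltas '[[0.62, [-0.02, 0.05, 0], 0], [0.62, [-0.035, 0.085, 0], 0], [0.62, [-0.035, 0.085, 0], 0], [0.62, [-0.035, 0.085, 0], 0]]'

```text
t: 23.5
eef_pos: [0.5021, -0.1726, 0.1576]
tool_rot: [-0.004, -0.576, 0.817, 0.004]
contact_force: [1.9, -3.2, -0.1]
gripper_width: 0.384
grasp_force: 1.6
```

>>> apply_moves --deltas '[[0.62, [0.015, -0.03, 0], 0], [0.62, [0.065, -0.15, 0], 0], [0.62, [0.09, -0.26, 0], 0], [0.62, [0.1, -0.37, 0], 0], [0.62, [0.086, -0.48, 0], 0], [0.62, [0.054, -0.59, 0], 0], [0.62, [0.003, -0.69, 0], 0], [0.62, [-0.03, -0.74, 0], 0], [0.62, [-0.04, -0.77, 0], 0], [0.62, [-0.04, -0.77, 0], 0]]'

```text
t: 24.5
eef_pos: [0.6405, -0.2161, 0.1528]
tool_rot: [-0.012, -0.576, 0.817, 0.011]
contact_force: [-22.5, 4.2, 10.4]
gripper_width: 0.38
grasp_force: 11.6
```

>>> apply_moves --deltas '[[0.62, [0.043, 0.07, 0], 0], [0.62, [0.07, 0.12, 0], 0], [0.62, [0.082, 0.14, 0], 0], [0.62, [0.082, 0.14, 0], 0]]'

```text
t: 24.9
eef_pos: [0.6168, -0.2234, 0.1562]
tool_rot: [-0.004, -0.576, 0.818, 0.004]
contact_force: [0.3, 0.2, -0.3]
gripper_width: 0.38
grasp_force: 0.0
```

```bash
python3 a.py
```

```text
ang 15.923832098556543 0.1375726683837989 [ 0.33390746  0.21145876 -0.2620401 ] 24.9
```

Run:
```python
from h import *
o=bot.get_obs()
for a in (8,0,-10,-20,-30,-41): print(a,end=' ');go(*knob(a),.157,253.7,o)
```

```text
8 pos [ 0.6168 -0.2234  0.1562] yaw -109.7 t 24.9 -> shift [ 0.002   0.0999 -0.0031] turn -0.0094
0 pos [ 0.6168 -0.2234  0.1562] yaw -109.7 t 24.9 -> shift [ 0.0261  0.1873 -0.002 ] turn -0.0094
-10 pos [ 0.6168 -0.2234  0.1562] yaw -109.7 t 24.9 -> shift [ 0.0387  0.2999 -0.0006] turn -0.0094
-20 pos [ 0.6168 -0.2234  0.1562] yaw -109.7 t 24.9 -> shift [0.0316 0.413  0.0007] turn -0.0094
-30 pos [ 0.6168 -0.2234  0.1562] yaw -109.7 t 24.9 -> shift [0.0049 0.5231 0.002 ] turn -0.0094
-41 pos [ 0.6168 -0.2234  0.1562] yaw -109.7 t 24.9 -> shift [-0.046   0.6368  0.0032] turn -0.0094
```

>>> apply_moves --deltas '[[0.62, [-0.03, 0, 0], 0], [0.62, [-0.03, 0.04, 0], 0], [0.62, [-0.03, 0.06, 0], 0], [0.62, [-0.03, 0.06, 0], 0]]'

```text
t: 25.3
eef_pos: [0.6079, -0.2235, 0.1563]
tool_rot: [-0.007, -0.573, 0.82, -0.001]
contact_force: [3.5, -20.1, -5.4]
gripper_width: 0.384
grasp_force: 9.6
```

```bash
python3 a.py
python3 - <<'E'
from h import *
b=bot.read_camera('side');w=bot.read_camera('wrist')
c1=cv2.resize(b['color'][180:280,340:440,::-1],(400,400),interpolation=cv2.INTER_CUBIC)
c2=cv2.resize(w['color'][150:400,195:445,::-1],(400,400),interpolation=cv2.INTER_CUBIC)
cv2.imwrite('pics/pair5.png',np.hstack([c1,c2]))
E
```

```text
ang 12.244678550913019 0.1367976453924725 [  3.50841674 -20.11362801  -5.37455861] 25.3
```

View pics/pair5.png

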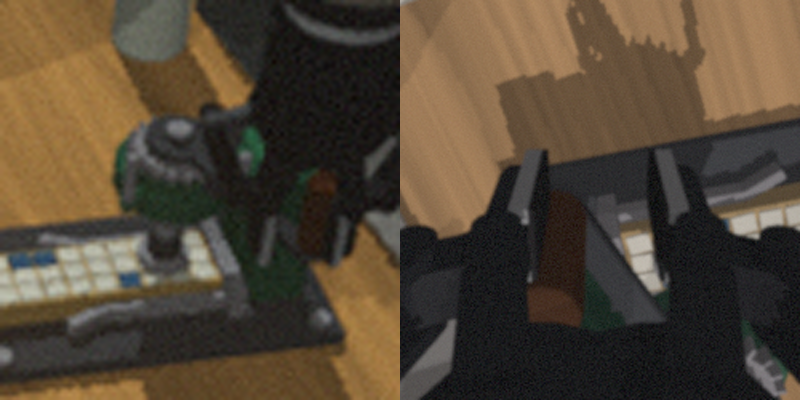

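The wrist view shows the knob between the fingers, against the far finger but at its inner edge, because I had drifted about 7 mm outward. I'll free it, recentre and continue.

>>> apply_moves --deltas '[[0.62, [0, -0.02, 0], 0], [0.62, [0, -0.05, 0], 0], [0.62, [-0.01, -0.05, 0], 0], [0.62, [-0.01, -0.05, 0], 0]]'

```text
t: 25.8
eef_pos: [0.6182, -0.2213, 0.1562]
tool_rot: [-0.006, -0.574, 0.819, 0.001]
contact_force: [0.9, -13.7, -0.6]
gripper_width: 0.381
grasp_force: 6.6
```

Run:
```python
exec(open('a.py').read())
for a in (10,5,0,-10,-20,-30,-41,-44): print(a,end=' ');go(*knob(a,.128),.157,253.7,o)
```

```text
ang 16.638658374661176 0.13573562773145909 [  0.94033423 -13.65080747  -0.62436077] 25.8
10 pos [ 0.6182 -0.2213  0.1562] yaw -109.96 t 25.8 -> shift [-0.0027  0.0855 -0.0032] turn -0.0102
5 pos [ 0.6182 -0.2213  0.1562] yaw -109.96 t 25.8 -> shift [ 0.0156  0.1383 -0.0025] turn -0.0102
0 pos [ 0.6182 -0.2213  0.1562] yaw -109.96 t 25.8 -> shift [ 0.0293  0.1924 -0.002 ] turn -0.0102
-10 pos [ 0.6182 -0.2213  0.1562] yaw -109.96 t 25.8 -> shift [ 0.0422  0.3032 -0.0009] turn -0.0102
-20 pos [ 0.6182 -0.2213  0.1562] yaw -109.96 t 25.8 -> shift [0.0357 0.4146 0.    ] turn -0.0102
-30 pos [ 0.6182 -0.2213  0.1562] yaw -109.96 t 25.8 -> shift [0.01   0.5231 0.0007] turn -0.0102
-41 pos [ 0.6182 -0.2213  0.1562] yaw -109.96 t 25.8 -> shift [-0.0396  0.6353  0.0012] turn -0.0102
-44 pos [ 0.6182 -0.2213  0.1562] yaw -109.96 t 25.8 -> shift [-0.0568  0.6641  0.0013] turn -0.0102
```

>>> apply_moves --deltas '[[0.4, [0.03, 0.02, 0], 0], [0.2, [0.03, 0.02, 0], 0], [0, [0.03, 0.02, 0], 0], [0, [0.03, 0.02, 0], 0], [0, [0.03, 0.02, -0.2], 0], [0, [0.03, 0.02, -0.42], 0], [0, [0.03, 0.02, -0.42], 0]]'

```text
t: 26.5
eef_pos: [0.6174, -0.2188, 0.2471]
tool_rot: [-0.0, -0.576, 0.817, -0.0]
contact_force: [0.8, -0.1, -0.6]
gripper_width: 0.998
grasp_force: 0.0
```

Run:
```python
exec(open('a.py').read())
p=bot.read_camera('wrist')
T=np.eye(4);T[:3,:3]=yaw(o)[1];T[:3,3]=o['eef_pos'];p['pose']=T@p['hand_eye']
im=p['color'].astype(int)
m=((im[:,:,0]>im[:,:,2]*1.6)&(im.max(2)<110)&(im[:,:,0]>35)).astype(np.uint8)
nn,l,s,c=cv2.connectedComponentsWithStats(m)
for k in np.argsort(-s[1:,4])[:4]+1: print(s[k],c[k].round(1))
for a in (5,8,12,16,20,25): print(a,pix(p,[[*knob(a),.197],[*knob(a),.147]]).round().tolist())
b=bot.read_camera('side')
m=((b['color'].astype(int)[:,:,0]>b['color'].astype(int)[:,:,2]*1.6)&(b['color'].max(2)<110)&(b['color'][:,:,0]>35)).astype(np.uint8)
m[:, :340]=0;m[:180]=0;m[280:]=0;m[:,450:]=0
nn,l,s,c=cv2.connectedComponentsWithStats(m)
for k in np.argsort(-s[1:,4])[:3]+1: print('side',s[k],c[k].round(1))
for a in (5,8,12,16,20,25): print(a,pix(b,[*knob(a),.172]).round(1).tolist())
save(b,'b6')
```

```text
ang 16.459224268936627 0.13315904303838422 [ 0.7512241  -0.08323873 -0.58153923] 26.5
[ 263   32  194  227 7624] [322.1 171. ]
[  69  126  184  166 6939] [139.1 176. ]
[ 181    0   80   75 3226] [220.   28.2]
[311 334  44  24 417] [326.7 346.7]
5 [[358.0, 211.0], [350.0, 190.0]]
8 [[348.0, 214.0], [343.0, 192.0]]
12 [[336.0, 218.0], [333.0, 196.0]]
16 [[324.0, 223.0], [323.0, 200.0]]
20 [[312.0, 229.0], [314.0, 205.0]]
25 [[299.0, 238.0], [303.0, 212.0]]
side [340 263  87  17 663] [395.2 273.9]
side [370 191  30  22 293] [384. 202.]
side [417 219  33  41 245] [426.7 234.6]
5 [[406.5, 238.4]]
8 [[409.2, 237.8]]
12 [[412.6, 237.0]]
16 [[415.9, 235.9]]
20 [[419.0, 234.7]]
25 [[422.6, 233.0]]
```

Run:
```python
from h import *
ref=cv2.cvtColor(cv2.imread('pics/wk.png'),cv2.COLOR_BGR2HSV);print('knob ref',ref[215:230:5,312:320:3].reshape(-1,3).tolist(),'wood ref',ref[150,250:420:50].tolist())
o=bot.get_obs();p=bot.read_camera('wrist')
h=cv2.cvtColor(p['color'],cv2.COLOR_RGB2HSV)
for r in range(185,250,8): print(r,[tuple(int(v) for v in h[r,c]) for c in range(284,372,8)])
```

```text
knob ref [[11, 155, 61], [9, 130, 63], [11, 127, 58], [7, 122, 69], [13, 119, 71], [11, 148, 67], [14, 133, 73], [8, 117, 74], [12, 135, 72]] wood ref [[15, 119, 152], [15, 113, 154], [15, 105, 102], [14, 116, 156]]
185 [(15, 111, 103), (15, 111, 101), (14, 103, 106), (17, 114, 105), (16, 113, 106), (17, 112, 98), (14, 110, 95), (15, 106, 96), (14, 108, 104), (16, 108, 102), (16, 110, 102)]
193 [(15, 115, 100), (14, 103, 102), (15, 109, 103), (16, 117, 100), (15, 108, 106), (14, 111, 101), (15, 99, 100), (16, 107, 100), (16, 111, 99), (15, 107, 93), (14, 111, 101)]
201 [(15, 108, 99), (15, 114, 105), (15, 111, 103), (15, 110, 104), (14, 113, 104), (15, 110, 109), (16, 115, 102), (15, 106, 101), (15, 110, 97), (13, 106, 99), (15, 115, 91)]
209 [(15, 112, 93), (15, 115, 100), (16, 106, 96), (15, 111, 101), (14, 108, 104), (14, 110, 104), (15, 101, 91), (6, 58, 62), (75, 24, 43), (95, 38, 40), (105, 22, 47)]
217 [(15, 113, 95), (8, 120, 34), (11, 110, 44), (150, 6, 42), (113, 22, 47), (135, 11, 46), (135, 12, 43), (90, 12, 44), (140, 18, 43), (155, 34, 45), (102, 27, 48)]
225 [(5, 95, 35), (174, 119, 43), (13, 166, 40), (169, 64, 44), (135, 12, 43), (90, 12, 43), (120, 6, 43), (140, 19, 41), (150, 23, 44), (120, 21, 48), (113, 23, 45)]
233 [(13, 131, 41), (12, 114, 38), (4, 112, 48), (105, 9, 57), (115, 31, 49), (150, 12, 65), (143, 24, 42), (150, 17, 46), (140, 14, 53), (20, 12, 65), (120, 4, 72)]
241 [(14, 150, 63), (12, 148, 67), (7, 90, 62), (150, 13, 57), (105, 23, 66), (150, 12, 64), (165, 5, 112), (143, 13, 81), (120, 6, 79), (11, 35, 81), (17, 89, 83)]
249 [(9, 144, 69), (11, 144, 71), (11, 123, 77), (73, 94, 49), (114, 18, 69), (128, 16, 65), (20, 91, 101), (16, 86, 142), (18, 58, 105), (23, 18, 111), (17, 20, 115)]
```

Run:
```python
from h import *
def seg(bgr):
    h=cv2.cvtColor(bgr,cv2.COLOR_BGR2HSV)
    m=((h[...,1]>80)&((h[...,0]<20)|(h[...,0]>165))&(h[...,2]<85)&(h[...,2]>25)).astype(np.uint8)
    m=cv2.morphologyEx(m,cv2.MORPH_OPEN,np.ones((5,5)))
    n_,l,s,c=cv2.connectedComponentsWithStats(m)
    return [(s[k].tolist(),c[k].round(1).tolist()) for k in range(1,n_) if 150<s[k,4]<3000 and 180<c[k][1]<300]
print('ref',seg(cv2.imread('pics/wk.png')))
o=bot.get_obs();p=bot.read_camera('wrist');save(p,'wk2');print('now',seg(p['color'][:,:,::-1]))
T=np.eye(4);T[:3,:3]=yaw(o)[1];T[:3,3]=o['eef_pos'];p['pose']=T@p['hand_eye']
for a in (16,25,30): print(a,pix(p,[[*knob(a),.197],[*knob(a),.147],[*SC,.165]]).round().tolist())
print('knob net',bot.look_for(p,'knob'))
t=bot.read_camera('top');print('top',seg(t['color'][:,:,::-1]),[r for r in bot.look_for(t,'knob')[:2]])
```

```text
ref [([299, 209, 29, 31, 754], [312.7, 224.3])]
now [([275, 216, 30, 50, 1058], [291.4, 242.9])]
16 [[317.0, 229.0], [317.0, 205.0], [384.0, 333.0]]
25 [[292.0, 244.0], [296.0, 217.0], [384.0, 333.0]]
30 [[279.0, 253.0], [286.0, 225.0], [384.0, 333.0]]
knob net []
top [([620, 267, 20, 10, 159], [629.6, 272.0])] [{'point': [0.6197, -0.1348, 0.1411], 'confidence': 0.71}]
```

Run:
```python
exec(open('a.py').read())
go(.639,-.2097,.157,250.3)
```

```text
ang 14.384084749969393 0.13272852452211273 [ 0.00220689 -0.18725217 -0.01538   ] 26.85
pos [ 0.6126 -0.219   0.2386] yaw -109.64 t 26.85 -> shift [-0.089  -0.1145  0.4062] turn 0.0002
```

>>> apply_moves --deltas '[[0, [-0.05, -0.06, 0], 0], [0, [-0.09, -0.115, 0], 0], [0, [-0.09, -0.115, 0.2], 0], [0, [-0.09, -0.115, 0.41], 0], [0.3, [-0.09, -0.115, 0.41], 0], [0.62, [-0.09, -0.115, 0.41], 0], [0.62, [-0.09, -0.115, 0.41], 0], [0.62, [-0.09, -0.115, 0.41], 0], [0.62, [-0.09, -0.115, 0.41], 0]]'

```text
t: 27.75
eef_pos: [0.641, -0.2101, 0.1597]
tool_rot: [-0.003, -0.576, 0.817, 0.003]
contact_force: [0.5, -0.2, 0.2]
gripper_width: 0.381
grasp_force: 0.0
```

Run:
```python
exec(open('a.py').read())
for k in (20,15,10,5,0,-10,-20,-30,-41,-44): print(k,end=' ');go(*knob(k,.13),.157,250.3,o)
```

```text
ang 27.345108524940336 0.13025281132099373 [ 0.46712582 -0.1843999   0.21484432] 27.75
20 pos [ 0.641  -0.2101  0.1597] yaw -109.67 t 27.75 -> shift [0.0468 0.0688 0.0143] turn 0.0001
15 pos [ 0.641  -0.2101  0.1597] yaw -109.67 t 27.75 -> shift [0.0742 0.1185 0.0148] turn 0.0001
10 pos [ 0.641  -0.2101  0.1597] yaw -109.67 t 27.75 -> shift [0.0971 0.1703 0.0153] turn 0.0001
5 pos [ 0.641  -0.2101  0.1597] yaw -109.67 t 27.75 -> shift [0.1155 0.224  0.0158] turn 0.0001
0 pos [ 0.641  -0.2101  0.1597] yaw -109.67 t 27.75 -> shift [0.1291 0.2791 0.0163] turn 0.0001
-10 pos [ 0.641  -0.2101  0.1597] yaw -109.67 t 27.75 -> shift [0.1416 0.3917 0.0173] turn 0.0001
-20 pos [ 0.641  -0.2101  0.1597] yaw -109.67 t 27.75 -> shift [0.1345 0.5047 0.0183] turn 0.0001
-30 pos [ 0.641  -0.2101  0.1597] yaw -109.67 t 27.75 -> shift [0.1078 0.6148 0.0192] turn 0.0001
-41 pos [ 0.641  -0.2101  0.1597] yaw -109.67 t 27.75 -> shift [0.0568 0.7285 0.0201] turn 0.0001
-44 pos [ 0.641  -0.2101  0.1597] yaw -109.67 t 27.75 -> shift [0.0392 0.7577 0.0203] turn 0.0001
```

>>> apply_moves --deltas '[[0.62, [0.047, 0.07, 0], 0], [0.62, [0.074, 0.12, 0], 0], [0.62, [0.085, 0.145, 0], 0], [0.62, [0.085, 0.145, 0], 0]]'

```text
t: 28.15
eef_pos: [0.6075, -0.2173, 0.1592]
tool_rot: [-0.004, -0.576, 0.818, 0.003]
contact_force: [3.7, -3.5, -0.7]
gripper_width: 0.38
grasp_force: 2.4
```

>>> apply_moves --deltas '[[0.62, [0.01, 0.025, 0], 0], [0.62, [0.02, 0.05, 0], 0], [0.62, [0.02, 0.05, 0], 0]]'

```text
t: 28.45
eef_pos: [0.5977, -0.2187, 0.1592]
tool_rot: [-0.003, -0.575, 0.818, 0.002]
contact_force: [7.2, -5.9, -1.8]
gripper_width: 0.381
grasp_force: 4.0
```

>>> apply_moves --deltas '[[0.62, [0.01, 0.025, 0], 0], [0.62, [0.02, 0.05, 0], 0], [0.62, [0.02, 0.05, 0], 0]]'

```text
t: 28.75
eef_pos: [0.5885, -0.2193, 0.1592]
tool_rot: [-0.002, -0.575, 0.818, 0.001]
contact_force: [13.3, -7.0, -8.0]
gripper_width: 0.378
grasp_force: 6.9
```

```bash
python3 a.py
```

```text
ang 3.944849012642215 0.13271866504408456 [13.25149703 -7.00650888 -7.99253039] 28.75
```

>>> apply_moves --deltas '[[0.62, [0.005, 0.02, 0], 0], [0.62, [0.008, 0.03, 0], 0], [0.62, [0.008, 0.03, 0], 0]]'

```text
t: 29.05
eef_pos: [0.5833, -0.2194, 0.1592]
tool_rot: [-0.002, -0.575, 0.818, 0.0]
contact_force: [15.9, -8.4, -8.9]
gripper_width: 0.38
grasp_force: 8.6
```

```bash
python3 a.py
```

```text
ang 1.7340784147305004 0.13330233569531172 [15.85849086 -8.37082043 -8.94902041] 29.05
```

The force rises steadily to about 18 N, well above the usual 4 N, so the screw is at its hard stop. I'll back off, open and lift away.

>>> apply_moves --deltas '[[0.62, [0, -0.03, 0], 0], [0.5, [0, -0.045, 0], 0], [0.2, [0, -0.03, 0], 0], [0, [0, -0.03, 0], 0], [0, [0, -0.03, 0], 0], [0, [0, -0.03, -0.2], 0], [0, [0, -0.03, -0.5], 0], [0, [0, -0.03, -0.8], 0], [0, [0, -0.03, -0.8], 0], [0, [0, -0.03, -0.8], 0]]'

```text
t: 30.05
eef_pos: [0.5881, -0.219, 0.3227]
tool_rot: [-0.002, -0.576, 0.818, 0.002]
contact_force: [0.2, -0.1, -0.7]
gripper_width: 1.005
grasp_force: 0.0
```

Run:
```python
exec(open('a.py').read())
for c in('side','top'):
    p=bot.read_camera(c)
    for m in ['plaque_mid','foot_under','jar_mid','mug_mid','glue_mid','nippers_mid','tub_mid','plate_mid','coaster_mid']:
        for r in bot.look_for(p,m)[:2]:
            w=np.array(r['point']);v=w[:2]-HOME;print(c,m,w,r['confidence'],(v@d).round(3),(v@n).round(3))
# plaque tile edge shift versus pre-clamp picture: compare rectangle on side view
```

```text
ang 3.7899361027876304 0.1323718397631309 [ 0.19004981 -0.12826575 -0.68483859] 30.05
side plaque_mid [ 0.2491 -0.2646  0.0214] 0.95 -0.275 -0.226
side plaque_mid [0.3945 0.5932 0.0241] 0.83 -0.255 0.644
side jar_mid [ 0.3931 -0.3173  0.0688] 0.59 -0.125 -0.258
side mug_mid [ 0.687  -0.3442  0.0504] 0.68 0.17 -0.242
side mug_mid [ 0.5392 -0.0835  0.033 ] 0.49 -0.014 -0.005
side glue_mid [0.7089 0.1759 0.0896] 0.78 0.116 0.276
side nippers_mid [0.4443 0.4649 0.0115] 0.79 -0.187 0.524
side tub_mid [0.6568 0.3907 0.0292] 0.85 0.034 0.481
side plate_mid [ 0.5399 -0.4493  0.0108] 0.69 0.039 -0.367
side plate_mid [ 0.608  -0.1689  0.1404] 0.19 0.066 -0.08
side coaster_mid [0.2984 0.3312 0.0154] 0.57 -0.312 0.37
top plaque_mid [ 0.5248 -0.0738  0.0289] 0.78 -0.03 0.002
top plaque_mid [ 0.2349 -0.2556  0.0216] 0.7 -0.29 -0.219
top foot_under [0.7066 0.1933 0.1252] 0.44 0.111 0.293
top jar_mid [ 0.3957 -0.2709  0.0634] 0.6 -0.129 -0.211
top mug_mid [ 0.5968 -0.0737  0.0116] 0.72 0.041 0.013
top glue_mid [0.7045 0.1905 0.1282] 0.73 0.11 0.29
top nippers_mid [0.4495 0.4715 0.0141] 0.97 -0.183 0.531
top nippers_mid [ 0.5241 -0.0734  0.0308] 0.5 -0.031 0.003
top tub_mid [0.6533 0.3938 0.0191] 0.66 0.03 0.484
top plate_mid [ 0.5281 -0.4886  0.0104] 0.89 0.033 -0.408
top coaster_mid [0.2921 0.3421 0.0127] 0.91 -0.32 0.38
top coaster_mid [ 0.5949 -0.0778  0.0129] 0.7 0.04 0.009
```

Run:
```python
from h import *
b=bot.read_camera('side');a=cv2.imread('pics/s4full.png')
f=lambda i:np.float32(cv2.cvtColor(i,cv2.COLOR_BGR2GRAY)[240:275,330:358])
print(cv2.phaseCorrelate(f(a),f(np.ascontiguousarray(b['color'][:,:,::-1]))))
print(bot.hand_in())
```

```text
((0.005958276180663802, -0.01311018325711899), 0.9705189784367879)
the job is handed in; nothing more can be done
None
```

The plaque is home against the back stop and clamped: the screw reached what felt like its hard stop, about 18 N at the knob. The other things read about where they started, and the job is handed in. I had no direct reading of the foot's force, the hand-in returned no verdict, and I viewed 11 pictures, one over the limit of 10.

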